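# Lock off the bench isolator

### The job

Isolate the bench machine for servicing: turn the rotary handle of the sloping isolator box to off (its nose at the ring mark), swing the steel lockout hasp fully out of the handle and let go. Then try the handle: push it firmly back towards on until you feel the hasp stop it, and leave it off with the hasp out. Do not disturb the screwdriver, the flask or the jar.

Things in the scene. Friction and masses are not known exactly. Their poses are not given: they have to be found in the camera images.
- isolator: grey steel isolator box screwed to the worktop, 150 wide (y), 150 deep (x), 128 mm high at the back and 50 at the front; its top panel slopes 30 degrees up away from its front (its -x side), so that the panel faces the robot. Origin: centre of the underside. A rubber lead leaves its back
- face_axis (a point): point on the panel's surface on the handle's turning axis. Axes: z along the turning axis, out of the panel (30 degrees from vertical, towards the box's front); x up the slope; y to the left seen from the front. A bezel 100 x 100 mm, 6 mm thick, lies on the panel round this point. Dark marks on the 142 mm square panel: a line at 58 mm along x (on), a ring at 58 mm along y (off)
- isolator_handle (a joint): handle angle in rad: 0 = off, nose along the panel's +y (left, ring mark); 1.57 = on, nose along the panel's +x (up-slope, line mark); between, nose along y cos + x sin. It starts at on. An over-centre spring holds it at both ends: turning takes up to 0.3 N m; past half way it snaps home to off when released
- handle_nose_end (a point): top edge of the black handle's nose end. The handle is a bar 22 mm wide that runs from 54 mm behind the turning axis (tail end) to 18 mm ahead of it (nose end); its flat sides reach from 16 to 44 mm above the panel. For turning, grip it across the bar over the axis. Axes: x along the bar to its nose, z out of the panel
- lockout_hasp (a joint): hasp angle in rad: 0 = folded in the handle, 1.1 = fully out (end stop). It turns stiffly (0.12 N m) and stays where it is left. Coming out, its tail drops into a slot in the bezel: possible only with the handle home at off (else it jams at about 0.35 rad), and this then locks the handle
- hasp_pin (a point): the hasp's hinge: a cross pin through the handle, 26 mm behind the turning axis (towards the tail end) and 28 mm above the panel. The hasp's nose rises away from the panel about it. Axes: as handle_nose_end
- hasp_nose (a point): middle of the hasp's nose, 61 mm from its pin: pinch it here across its thickness, or hook under it. The hasp is a steel bar 10 mm thick, 16 mm high, between the handle's two cheeks like a knife blade; its nose ends 72 mm from the pin, sticks out 28 mm beyond the handle's nose end, free on both sides, 14 mm above the bezel
- handle_tail_end (a point): side face of the handle near its tail end, 45 mm behind the axis, 34 mm above the panel, on the side that looks up-slope when the handle is at off: a place to push it towards on (down-slope here). With the hasp out the handle has about 0.07 rad (3 mm here) of play that takes 5 to 7 N, then it stops hard; push with about 10 N. Axes: as handle_nose_end
- screwdriver: screwdriver lying on the worktop in front of the box, 196 mm long, 25 high; bystander
- flask: capped conical glass flask standing on the worktop farther behind the vice, 62 mm across, 110 high; bystander. Origin: centre of its foot
- jar: white lidded jar standing just behind the vice, 46 mm across, 45 high; bystander. Origin: centre of its foot

How it is judged:
On the way, in this order (a step that is already met when the one before it is completed fails the run):
1. the handle is turned home to off (value of joint isolator_handle below 0.08 rad), for 0.2 s.
2. the hasp is fully out and let go of, with the handle at off (value of joint lockout_hasp above 0.95 rad and value of joint isolator_handle below 0.03 rad and contact force between the fingers and isolator below 0.2 N), for 0.2 s.
3. the handle is pushed towards on and the hasp holds it (value of joint isolator_handle above 0.04 rad and value of joint lockout_hasp above 0.95 rad and contact force between the fingers and isolator above 3 N), for 0.1 s.
At the end, for the whole second after the job is handed in: the handle stands at off (joint below 0.09 rad) and the hasp is out (joint above 0.95 rad) (value of joint isolator_handle below 0.09 rad and value of joint lockout_hasp above 0.95 rad); the robot touches nothing.
It fails at once if a bystander is shifted by more than 20 mm (distance of any of screwdriver, flask, jar from where it was at the start of the episode above 0.02 m).
It also fails if it takes over 69 s, if anything falls off the work surface, if the arm or the gripper's body presses on something with over 40 N, if the wrist force passes 120 N, or if a joint passes its speed limit or range.

### The arm

A 7-joint arm with a two-finger parallel gripper is mounted at the origin on a cart in front of the work surface, level with it; the furniture and walls round the work are solid. World frame = base frame: x ahead of the robot, y to its left, z up, the work surface at z = 0. Lengths are in m, angles in rad, forces in N, time in s.
With the tool pointing down it reaches from about 0.4 to 0.9 m from the base axis. Payload 5.5 kg.
Tool frame: the origin (TCP) lies midway between the tips of the shut fingers; the grasp point (between the pads) lies 19 mm behind it (manip.grip_depth is the distance from the TCP to the grasp point, in m); z points along the fingers, y is the line along which they close (so a half turn about z gives the same grasp; the last joint's range is limited). The gripper opens to 92 mm and grips with 3 to 60 N. Pads are 19 mm wide; open, the fingers measure 130 mm over their backs; the gripper's body (75 mm by 190 mm) begins 47 mm behind the grasp point.
Start: joints at [-1.002, 0.501, -0.427, 1.55, 0.221, 1.138, -0.21], TCP at [0.196, 0.62, 0.227] pointing down, gripper open.
Joint ranges: [-2.88, 2.88], [-0.31, 2.03], [-1.54, 1.56], [0.2, 2.42], [-1.41, 4.55], [0.19, 2.02], [-2.57, 2.57]. Speed limits (rad/s): [2.57, 2.57, 3.14, 3.14, 3.14, 3.14, 3.14].

### API

Orientations are given as a unit quaternion [x, y, z, w].
In Python, from bench import manip, effector, viewer gives the robot as it stands. Calls block until the motion is done:
- manip.move_pose(position, orientation): joint-space move of the TCP to a pose.
- manip.servo_line(position, ori=None, vel=0.15): straight line of the TCP; ori=None keeps the orientation; vel is the mean speed in m/s.
- manip.movej(angles): joint-space move.
- effector.open_jaws() and effector.close(f_grip=None): open the fingers fully, or close them until they stop; f_grip is the grip in N (None keeps the last).
- manip.sleep(seconds).
- manip.solve_ik(position, orientation): joint angles nearest the present ones, or None.
- viewer.get_image(name): name is "scene" or "side" or "wrist"; returns the picture (480x640x3 uint8, red, green, blue); there is no depth.
- viewer.get_calibration(name): a dict with "vfov" (degrees; the focal length in pixels is half the picture's height over the tangent of half this angle, whatever the lens; pixels are square), "cx", "cy" (the principal point, pixels), "eye" and "attitude" of the camera in the world. Camera axes: x right, y down, z forward; pixel columns grow to the right and rows downward; lengths in m; the calibration is good to about 2 mm. A picture is of the moment at which its call begins: read the wrist's pose just before it. get_calibration takes no time and is no camera call; for the wrist camera it gives the pose at the moment of the call.
A pose or a line that the arm cannot do raises manip.PlanningError and nothing moves.
- manip.hand_in(): hands the job in; it is judged then, once.
Readings, each from a call of its own:
- manip.current_clock(): time.
- manip.current_q(): joint angles.
- manip.current_joint_velocities(): joint speeds.
- manip.current_tau(): joint torques, N m.
- manip.current_tool_pos(): TCP position.
- manip.current_tcp_rot(): TCP orientation.
- manip.current_force(): force on the tool from outside, world axes, zero at the start.
- manip.current_wrist_torque(): the same for the moment, N m.
- manip.current_finger_gap(): finger opening in m.
- manip.current_gripper_force(): force on a finger pad.
Only numpy, scipy, OpenCV 4.12 (cv2) and the standard library are available. Lean on these libraries where they do the work, as an engineer would, in place of code of your own. Each camera call takes 0.05 s, during which the arm holds its last target. There are 200 camera calls.

## Working session

There is one attempt and no reset: what is moved stays moved. The work goes in short steps, each a Python script; the robot and the scene stay as the last script left them, time stands still between calls to the robot, and variables do not carry over. Pictures are saved under pics/ and viewed, at most 10 in all, crops included, and the job is handed in when it is done.

```bash
mkdir -p pics; ls; python3 - <<'E'
from bench import manip, effector, viewer
import cv2
for n in ("scene","side"):
    im=viewer.get_image(n); cv2.imwrite(f"pics/{n}0.png",im[:,:,::-1]); c=viewer.get_calibration(n); print(n,c)
print(viewer.get_calibration("wrist"), manip.current_tcp_rot(), manip.current_tool_pos(), manip.grip_depth,manip.current_clock())
E
```

```text
pics
scene {'vfov': 44.987649011534536, 'cx': 310.1536996336764, 'cy': 247.6768166188803, 'eye': array([0.13751768, 0.44971954, 0.6044422 ]), 'attitude': array([-0.18735527,  0.85901432, -0.46318851,  0.11157424])}
side {'vfov': 56.381280774721894, 'cx': 319.2979650992085, 'cy': 244.62037625117472, 'eye': array([0.3061122 , 0.55307593, 0.49392416]), 'attitude': array([-0.08402858,  0.84221934, -0.52889822,  0.06222904])}
{'vfov': 64.84654495704372, 'cx': 317.68684878162264, 'cy': 239.94790674605983, 'eye': array([0.12098834, 0.64080314, 0.38376392]), 'attitude': array([0.79790545, 0.58512279, 0.08533019, 0.1170341 ])} [ 1.52267918e-01  9.88338853e-01 -8.74876693e-04 -1.68091918e-04] [0.19551843 0.61922436 0.22576821] 0.0188 0.1
```

View pics/scene0.png

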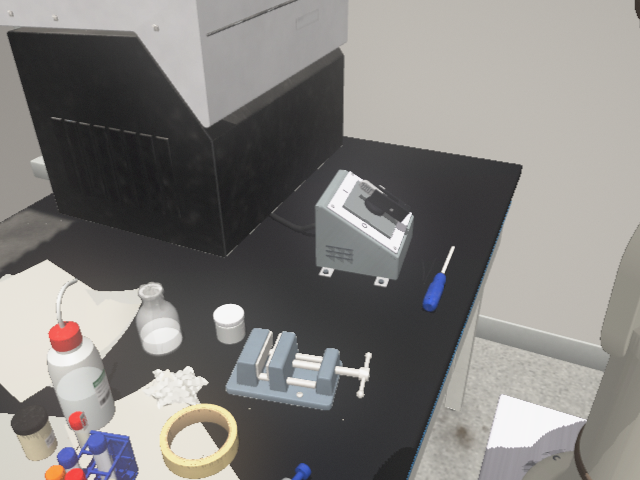

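View pics/side0.png

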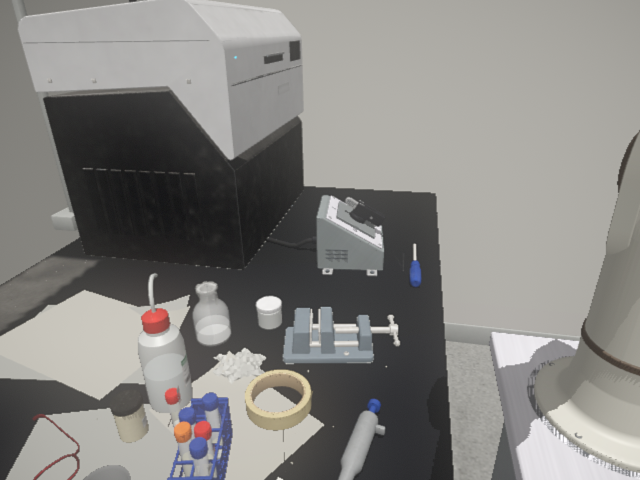

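The scene view shows the isolator's left side: feet at (326,271) and (381,282), panel top-back corner at about (346,174). The side view shows the feet at (327,271) and (372,273). The screwdriver is in front of the box, with the vice, jar and flask towards the viewer.

```bash
cat > h.py <<'E'
import numpy as np, cv2
from bench import manip, effector, viewer
from scipy.spatial.transform import Rotation as R
def ray(c,u,v):
    f=240/np.tan(np.radians(c['vfov']/2))
    d=R.from_quat(c['attitude']).apply([(u-c['cx'])/f,(v-c['cy'])/f,1]); return np.array(c['eye']),d/np.linalg.norm(d)
def onz(c,u,v,z):
    e,d=ray(c,u,v); return e+d*(z-e[2])/d[2]
def tri(obs):
    A=np.zeros((3,3));b=np.zeros(3)
    for c,u,v in obs:
        e,d=ray(c,u,v);P=np.eye(3)-np.outer(d,d);A+=P;b+=P@e
    p=np.linalg.solve(A,b); return p,[round(float(np.linalg.norm(np.cross(p-ray(*o)[0],ray(*o)[1])))*1000,1) for o in obs]
def proj(c,p):
    f=240/np.tan(np.radians(c['vfov']/2)); q=R.from_quat(c['attitude']).inv().apply(np.array(p)-c['eye']); return f*q[0]/q[2]+c['cx'],f*q[1]/q[2]+c['cy']
E
python3 - <<'E'
from h import *
np.set_printoptions(precision=4,suppress=True)
s=viewer.get_calibration("scene");d=viewer.get_calibration("side");w=viewer.get_calibration("wrist")
for c,l in ((s,[(326,271),(381,282),(453,248),(427,308),(231,338),(161,348)]),(d,[(327,271),(372,273),(415,245),(416,285),(269,325),(212,340)])):
    print([onz(c,u,v,0).round(3).tolist() for u,v in l])
p=manip.current_tool_pos();q=R.from_quat(manip.current_tcp_rot())
print("cam in tcp",q.inv().apply(w['eye']-p),(q.inv()*R.from_quat(w['attitude'])).as_matrix())
for n,(b,a) in {"s":("scene",(290,160,440,290)),"d":("side",(290,180,440,290))}.items():
    im=cv2.imread(f"pics/{b}0.png")[a[1]:a[3],a[0]:a[2]]; cv2.imwrite(f"pics/crop_{n}.png",cv2.resize(im,None,fx=4.5,fy=4.5,interpolation=cv2.INTER_CUBIC))
E
```

```text
[[0.483, -0.327, 0.0], [0.382, -0.335, 0.0], [0.293, -0.492, 0.0], [0.289, -0.298, 0.0], [0.545, -0.104, 0.0], [0.631, -0.042, 0.0]]
[[0.481, -0.32, 0.0], [0.38, -0.329, 0.0], [0.289, -0.492, 0.0], [0.283, -0.293, 0.0], [0.548, -0.097, -0.0], [0.634, -0.035, -0.0]]
cam in tcp [ 0.0776 -0.0021 -0.158 ] [[ 0.0003 -0.958  -0.2867]
 [ 1.      0.      0.001 ]
 [-0.001  -0.2867  0.958 ]]
```

View pics/crop_s.png

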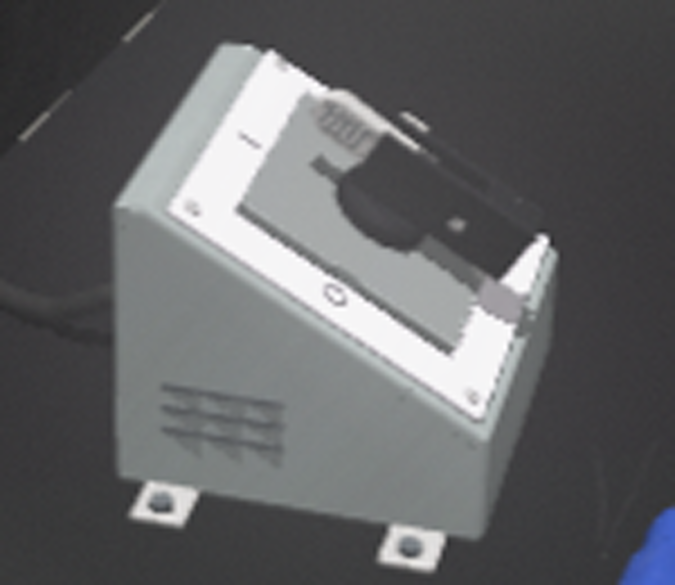

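The crop shows the handle at on, with its tail down-slope and its nose up-slope. The ring is at crop (335,294), the line at (250,142), the near-side panel screws at (192,207) and (472,397), and there is a yaw of about 4–5°. Next I check reachability for the planned grasps and take two wrist views.

```bash
cat >> h.py <<'E'
def frame(yaw):  # columns px,py,n of the panel
    return R.from_euler('z',yaw)*R.from_euler('y',-np.pi/6)
def toolq(F,a,tilt=0):
    """tool z = -n; tool x at angle a from px towards py (about n); then tilt about px (fingers to +py)"""
    M=np.column_stack([[np.cos(a),np.sin(a),0],[np.sin(a),-np.cos(a),0],[0,0,-1]])
    return (F*R.from_euler('x',tilt)*R.from_matrix(M)).as_quat()
E
python3 - <<'E'
from h import *
np.set_printoptions(precision=2,suppress=True)
F=frame(.08);O=np.array([.435,-.41,.09])
P=lambda x,y,h:O+F.apply([x,y,h])
print("q",manip.current_q())
for a in (0,np.pi/2,np.pi,-np.pi/2):
  for t in (0,.5,1.,-.4):
    for n,p in (("ax",P(0,0,.02)),("high",P(0,0,.15)),("nose",P(0,.035,.014)),("noseup",P(0,.002,.07)),("tail",P(.03,-.045,.03))):
        if t and n in("ax","high"):continue
        print(round(a,2),t,n,manip.solve_ik(p,toolq(F,a,t)))
E
```

```text
q [-1.    0.5  -0.43  1.55  0.22  1.14 -0.21]
0 0 ax [ 0.44  0.53  0.68  2.1  -1.27  0.83  0.54]
0 0 high [ 0.34  0.3   0.91  2.09 -0.96  0.96  0.34]
0 0 nose [ 0.39  0.5   0.68  2.17 -1.31  0.78  0.56]
0 0 noseup [ 0.3   0.49  0.91  2.11 -1.21  0.95  0.5 ]
0 0 tail [ 0.47  0.56  0.68  1.97 -1.19  0.88  0.42]
0 0.5 nose [ 0.39  0.99  1.02  1.77 -1.27  1.67  0.53]
0 0.5 noseup [ 0.55  0.83  0.85  1.7  -1.08  1.6   0.44]
0 0.5 tail [ 0.5   1.03  1.    1.53 -1.26  1.74  0.41]
0 1.0 nose [ 0.87  1.07  0.34  1.31 -0.85  1.83  0.24]
0 1.0 noseup [ 0.89  1.05  0.4   1.25 -0.84  1.94  0.24]
0 1.0 tail [ 0.97  1.15  0.24  1.02 -0.81  1.95  0.07]
0 -0.4 nose [ 0.9   0.34 -0.21  2.4   3.12  0.24  2.29]
0 -0.4 noseup [ 1.77  0.41 -1.06  2.34  1.87  0.21 -2.54]
0 -0.4 tail [ 1.71  0.62 -1.08  2.21  1.8   0.37 -2.38]
1.57 0 ax [ 0.98  0.44  0.01  2.08 -0.96  0.58  1.89]
1.57 0 high [ 0.91  0.22  0.24  2.07 -0.77  0.83  1.74]
1.57 0 nose [ 1.13  0.42 -0.2   2.15 -0.9   0.47  1.83]
1.57 0 noseup [ 1.03  0.34  0.01  2.09 -0.85  0.65  1.8 ]
1.57 0 tail [ 0.99  0.47  0.01  1.95 -0.84  0.64  1.75]
1.57 
[... 1461 characters left out ...]
 [ 0.39  0.5   0.68  2.17 -1.31  0.78 -1.01]
-1.57 0 noseup [ 0.3   0.49  0.91  2.11 -1.21  0.95 -1.07]
-1.57 0 tail [ 0.47  0.56  0.68  1.97 -1.19  0.88 -1.15]
-1.57 0.5 nose [ 0.45  0.92  0.9   1.77 -1.2   1.57 -1.07]
-1.57 0.5 noseup [ 0.53  0.86  0.9   1.7  -1.11  1.63 -1.11]
-1.57 0.5 tail [ 0.54  0.97  0.9   1.53 -1.2   1.68 -1.18]
-1.57 1.0 nose [ 0.68  1.17  0.68  1.32 -1.05  1.99 -1.19]
-1.57 1.0 noseup [ 0.86  1.06  0.46  1.26 -0.87  1.96 -1.31]
-1.57 1.0 tail [ 0.97  1.15  0.24  1.02 -0.81  1.95 -1.5 ]
-1.57 -0.4 nose [ 1.28  0.4  -0.64  2.39  2.57  0.27  1.34]
-1.57 -0.4 noseup [ 1.77  0.41 -1.06  2.34  1.87  0.21  2.18]
-1.57 -0.4 tail [ 1.54  0.5  -0.85  2.21  1.89  0.22  2.16]
```

```bash
python3 - <<'E'
from h import *
np.set_printoptions(precision=4,suppress=True)
F=frame(.08);O=np.array([.435,-.41,.09])
P=lambda x,y,h:O+F.apply([x,y,h])
import json
manip.servo_line([.22,.58,.36],vel=.25)
Q=[(0,P(0,0.0,.17)),(0,P(-.05,.06,.15))]
for i,(a,p) in enumerate(Q):
    manip.move_pose(p,toolq(F,a)); manip.sleep(.3)
    c=viewer.get_calibration("wrist"); im=viewer.get_image("wrist")
    cv2.imwrite(f"pics/w{i}.png",im[:,:,::-1]); json.dump({k:np.array(v).tolist() for k,v in c.items()},open(f"w{i}.json","w"))
    print(manip.current_tool_pos(),p,manip.current_clock(),manip.current_force())
E
```

```text
[ 0.3504 -0.4167  0.2372] [ 0.3503 -0.4168  0.2372] 4.6917 [ 0.1095 -0.3896 -0.125 ]
[ 0.3126 -0.3604  0.1953] [ 0.3123 -0.3596  0.1949] 5.4583 [-0.1503  0.6982 -0.6849]
```

View pics/w0.png

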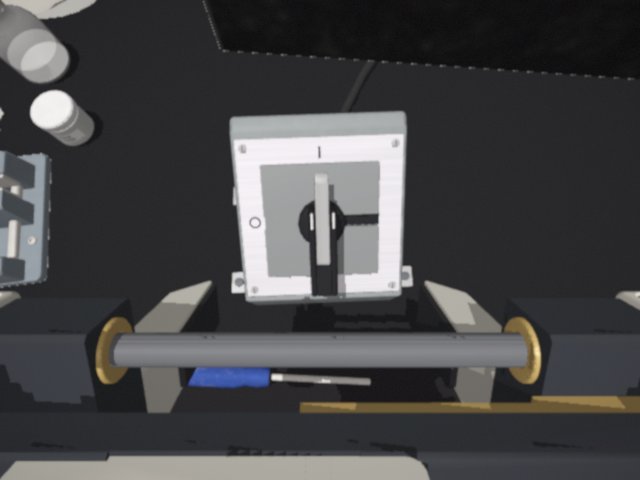

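View pics/w1.png

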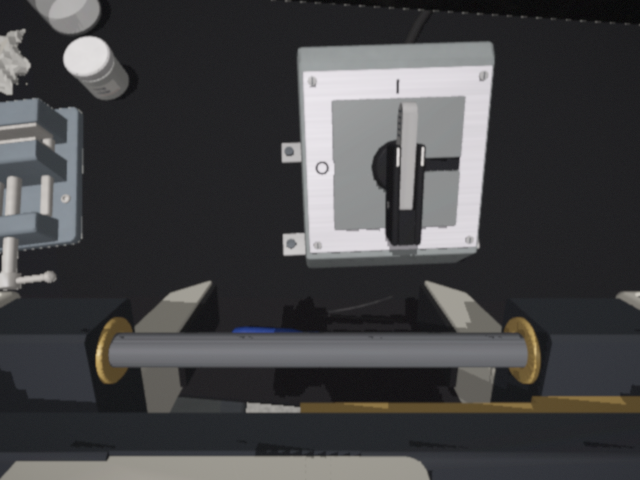

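Both wrist views show the panel with the handle at on. Pixels, first view then second:
- line: (319,152) and (397,86)
- ring: (255,223) and (322,168)
- screws: (242,149), (396,143), (254,290), (392,285) and (312,82), (483,76), (317,245), (469,240)

The bar's nose points up to the line and the light hasp runs in its middle.

```bash
python3 - <<'E'
from h import *
import json
np.set_printoptions(precision=4,suppress=True)
c0,c1=[json.load(open(f"w{i}.json")) for i in (0,1)]
s=viewer.get_calibration("scene")
k=4.5;S=lambda u,v:(s,290+u/k-.4,160+v/k-.4)
ob=dict(line=[(c0,319,152),(c1,397.5,86),S(250,142)],ring=[(c0,255,223),(c1,322,168),S(335,294)],
 tl=[(c0,242,149),(c1,312,82),S(192,207)],tr=[(c0,396,143),(c1,483,76)],bl=[(c0,254,290),(c1,317,245),S(472,397)],br=[(c0,392,285),(c1,469,240)])
p={}
for n,o in ob.items():
    w=tri(o[:2]); p[n]=w[0]; print(n,w,tri(o))
print(np.linalg.norm(p['tl']-p['tr']),np.linalg.norm(p['tl']-p['bl']))
from scipy.optimize import least_squares
def model(v):
    F=frame(v[3]);d=v[4]
    L=dict(line=[.058,0,0],ring=[0,.058,0],tl=[d,d,0],tr=[d,-d,0],bl=[-d,d,0],br=[-d,-d,0])
    return {n:v[:3]+F.apply(x) for n,x in L.items()}
def res(v):
    m=model(v);return np.concatenate([np.subtract(proj(c,m[n]),(u,w)) for n,o in ob.items() for c,u,w in o])
r=least_squares(res,[.435,-.41,.09,.08,.062],loss='soft_l1');print(r.x,res(r.x).reshape(-1,2))
E
```

```text
line (array([ 0.4823, -0.4088,  0.1221]), [0.0, 0.0]) (array([ 0.4819, -0.4088,  0.1223]), [0.3, 0.2, 0.4])
ring (array([ 0.4245, -0.357 ,  0.0932]), [0.1, 0.1]) (array([ 0.4246, -0.357 ,  0.0936]), [0.3, 0.1, 0.4])
tl (array([ 0.4786, -0.3449,  0.1247]), [0.0, 0.0]) (array([ 0.4785, -0.345 ,  0.1254]), [0.3, 0.3, 0.6])
tr (array([ 0.4953, -0.4726,  0.123 ]), [0.1, 0.1]) (array([ 0.4953, -0.4726,  0.123 ]), [0.1, 0.1])
bl (array([ 0.369 , -0.3575,  0.0616]), [0.2, 0.2]) (array([ 0.3689, -0.3575,  0.0613]), [0.1, 0.3, 0.3])
br (array([ 0.3839, -0.4851,  0.0605]), [0.1, 0.1]) (array([ 0.3839, -0.4851,  0.0605]), [0.1, 0.1])
0.12878861229535107 0.12709909931344907
[ 0.4313 -0.4147  0.0935  0.1171  0.0638] [[-0.0792  0.9826]
 [ 0.0537  0.9058]
 [ 0.1601 -0.1465]
 [-0.0164 -0.1903]
 [ 0.2487 -0.0051]
 [ 0.2351  0.1245]
 [-0.1753 -0.6023]
 [-0.0111 -0.7953]
 [ 0.1224  0.2146]
 [-0.6529  0.2051]
 [ 0.2283 -0.228 ]
 [ 0.1675 -0.1125]
 [ 0.4273  0.235 ]
 [-0.1215 -0.2474]
 [-0.3492 -0.1482]
 [-0.051  -0.1614]]
```

```bash
cat >> h.py <<'E'
F=frame(.1171);O=np.array([.4313,-.4147,.0935])
P=lambda x,y,h:O+F.apply([x,y,h])
loc=lambda p:F.inv().apply(np.array(p)-O)
def st(t=''): print(t,'t',round(manip.current_clock(),2),'tcp',(loc(manip.current_tool_pos())*1e3).round(1),'F',F.inv().apply(manip.current_force()).round(1),'M',np.round(F.inv().apply(manip.current_wrist_torque()),2),'gap',round(manip.current_finger_gap()*1e3,1),flush=True)
E
python3 - <<'E'
from h import *
import json
np.set_printoptions(precision=4,suppress=True)
c0,c1=[json.load(open(f"w{i}.json")) for i in (0,1)]
a=tri([(c0,321,176),(c1,408,105)]);b=tri([(c0,323,294),(c1,404,242)])
print(loc(a[0]),a[1],loc(b[0]),b[1])
if abs(loc(a[0])-[.046,0,.036]).max()>.006 or abs(loc(b[0])-[-.054,0,.044]).max()>.006: raise SystemExit("check")
manip.move_pose(P(0,0,.09),toolq(F,0));st()
manip.servo_line(P(0,0,.02),vel=.1);st()
effector.close(50);st('closed')
for k in range(1,7):
    manip.servo_line(P(0,0,.02),toolq(F,k*np.pi/12),vel=.1);st(k)
E
```

```text
[ 0.0432 -0.0003  0.0334] [0.3, 0.3] [-0.051   0.0011  0.0415] [0.4, 0.4]
 t 5.94 tcp [-0.6 -0.1 89. ] F [ 0.3 -0.2 -0.1] M [0.05 0.81 0.03] gap 91.9
 t 6.79 tcp [-0.1 -0.4 20.7] F [-0.3 -0.1  0.1] M [-0.05  0.8   0.02] gap 92.0
closed t 7.88 tcp [-0.   1.4 19.8] F [0.6 5.4 3.7] M [1.1  0.73 0.06] gap 21.5
1 t 8.29 tcp [ 0.   1.1 19.8] F [-0.3  4.7  4. ] M [ 1.19  0.73 -0.08] gap 21.2
2 t 8.7 tcp [ 0.1  0.9 19.8] F [-0.4  4.9  3.2] M [ 1.18  0.64 -0.08] gap 21.9
3 t 9.11 tcp [ 0.3  0.7 19.8] F [0.6 6.  2.3] M [1.13 0.46 0.06] gap 21.5
4 t 9.52 tcp [ 0.6  0.5 19.8] F [2.1 5.  2.3] M [1.03 0.22 0.21] gap 21.7
5 t 9.93 tcp [ 0.8  0.4 19.8] F [1.9 5.1 1.5] M [1.08 0.03 0.28] gap 21.6
6 t 10.33 tcp [ 1.   0.3 19.8] F [3.6 4.4 1.7] M [ 1.06 -0.04  0.23] gap 21.6
```

```bash
cat >> h.py <<'E'
O=O+F.apply([.0012,.0015,-.0005])
E
python3 - <<'E'
from h import *
import json
effector.open_jaws();st('open')
q=toolq(F,np.pi/2)
manip.servo_line(P(0,0,.07),vel=.15)
manip.servo_line(P(0,.035,.09),vel=.15);st();manip.sleep(.2)
for i in (2,3):
    if i==3: manip.servo_line(P(0,-.02,.12),vel=.15);manip.sleep(.2)
    c=viewer.get_calibration("wrist"); im=viewer.get_image("wrist")
    cv2.imwrite(f"pics/w{i}.png",im[:,:,::-1]); json.dump({k:np.array(v).tolist() for k,v in c.items()},open(f"w{i}.json","w"))
    print({n:np.round(proj(c,P(*x)),1).tolist() for n,x in dict(noseend=(0,.046,.036),handnose=(0,.018,.044),tail=(0,-.054,.044)).items()})
st()
E
```

```text
open t 11.53 tcp [-1.2 -1.5 20.5] F [ 0.2  0.3 -0.9] M [-0.07  0.62  0.02] gap 91.8
 t 12.43 tcp [ 0.5 35.2 89.5] F [0.6 0.2 0.5] M [-0.07  0.62  0.1 ] gap 91.6
{'noseend': [319.2, 241.2], 'handnose': [319.2, 290.8], 'tail': [319.0, 394.1]}
{'noseend': [318.8, 146.1], 'handnose': [318.8, 193.0], 'tail': [318.7, 298.8]}
 t 13.5 tcp [ 1.000e-01 -1.880e+01  1.194e+02] F [ 0.5 -0.8  0.9] M [-0.08  0.64  0.07] gap 91.6
```

View pics/w3.png

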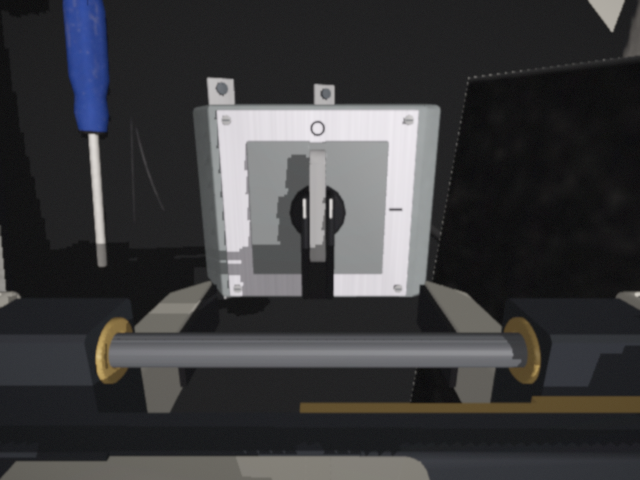

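The handle's nose is at off: the ring is at (317,128) and the hasp's nose end at (317,150), about 2 mm from the prediction. Next I pinch the hasp and swing it out.

```bash
cat > swing.py <<'E'
from h import *
def pose(phi,tilt,r=.061,d=.014):
    return P(0,-.026+r*np.cos(phi)+d*np.sin(tilt),.028+r*np.sin(phi)-d*np.cos(tilt)),toolq(F,np.pi/2,tilt)
E
python3 - <<'E'
from swing import *
for f in (.3,.6,.9,1.14):
    assert manip.solve_ik(*pose(f,.8*f)) is not None
manip.servo_line(P(0,.035,.05),vel=.15)
manip.servo_line(pose(0,0)[0],vel=.08);st('down')
effector.close(25);st('pinch')
if manip.current_finger_gap()>.014 or manip.current_finger_gap()<.006: raise SystemExit('gap')
for f in np.linspace(0,1.14,9)[1:]:
    manip.servo_line(*pose(f,.8*f),vel=.04);st(round(f,2))
manip.sleep(.3)
cv2.imwrite("pics/s1.png",cv2.resize(viewer.get_image("scene")[140:300,280:480,::-1],None,fx=3.5,fy=3.5,interpolation=cv2.INTER_CUBIC))
E
```

```text
down t 14.84 tcp [-0.3 34.5 14.3] F [ 0.5 -0.4  0.5] M [-0.08  0.7   0.03] gap 92.0
pinch t 16.07 tcp [-0.1 35.  14. ] F [-0.6  0.3  0.1] M [-0.16  0.71  0.06] gap 9.5
0.14 t 16.44 tcp [-0.2 35.8 22.5] F [-0.5 -0.1  1.7] M [-0.16  0.6   0.15] gap 10.0
0.28 t 16.81 tcp [-0.1 35.3 31.1] F [-0.4 -0.7 -1.4] M [-0.6   0.68  0.22] gap 9.6
0.43 t 17.18 tcp [-0.1 33.9 39.6] F [-0.8 -2.  -2.3] M [-1.06  0.79  0.31] gap 9.8
0.57 t 17.54 tcp [-0.1 31.3 47.7] F [-2. -3. -5.] M [-1.37  0.81  0.44] gap 9.4
0.71 t 17.91 tcp [-0.  27.8 55.4] F [-1.2 -2.6 -7.7] M [-1.7   0.81  0.58] gap 9.5
0.86 t 18.27 tcp [-0.  23.2 62.6] F [-2.1 -2.1 -7.7] M [-1.74  0.86  0.67] gap 9.7
1.0 t 18.64 tcp [-0.  17.6 69.2] F [-1.7  0.1 -6.8] M [-1.61  0.74  0.81] gap 10.0
1.14 t 19.0 tcp [ 0.1 13.4 73.9] F [-2.9  9.7 -9.5] M [-1.1   0.81  1.05] gap 9.7
```

View pics/s1.png

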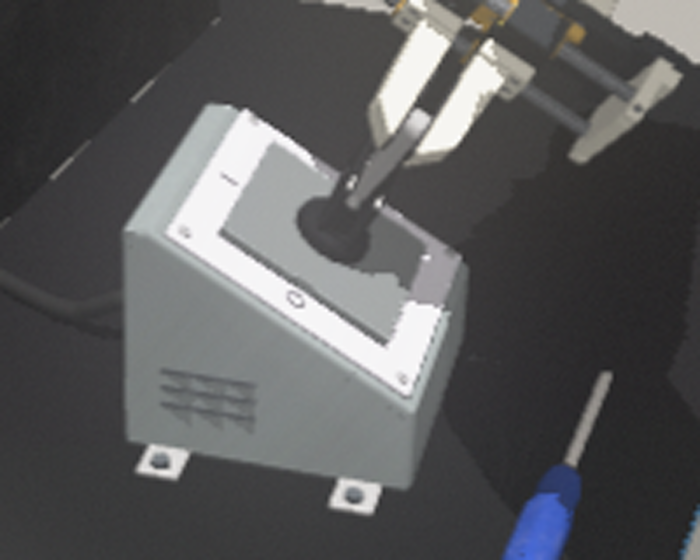

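The hasp stands out and the force rose at its end stop. I let go, back off and check.

```bash
python3 - <<'E'
from swing import *
effector.open_jaws();st('open')
t=.8*1.14;p,q=pose(1.14,t)
b=R.from_quat(q).apply([0,0,-1])
manip.servo_line(p+.1*b,vel=.15);manip.sleep(.3);st('back')
cv2.imwrite("pics/s2.png",cv2.resize(viewer.get_image("scene")[140:300,280:480,::-1],None,fx=3.5,fy=3.5,interpolation=cv2.INTER_CUBIC))
s=viewer.get_calibration("scene")
for a in (.9,1.1): print(a,[((np.array(proj(s,P(0,-.026+r*np.cos(a),.028+r*np.sin(a))))-[280,140])*3.5).round(0).tolist() for r in (0,.072)])
for x in (.05,.01): print(manip.solve_ik(P(x,-.043,.028),toolq(F,np.pi/2,.35)))
E
```

```text
open t 20.69 tcp [-0.  10.6 74.9] F [-0.3 -0.2  0.6] M [-0.88  0.4   0.49] gap 91.9
back t 21.81 tcp [  0.4 -67.8 135.5] F [ 0.1 -0.1 -0.3] M [-0.85  0.38  0.54] gap 91.8
0.9 [[360.0, 181.0], [402.0, 140.0]]
1.1 [[360.0, 181.0], [416.0, 118.0]]
[ 0.83161432  0.68853043  0.31413473  1.61517978 -0.85644866  1.22813225
  1.76332254]
[ 0.87633258  0.69869347  0.31447132  1.65452986 -0.85402702  1.21517118
  1.83290343]
```

View pics/s2.png

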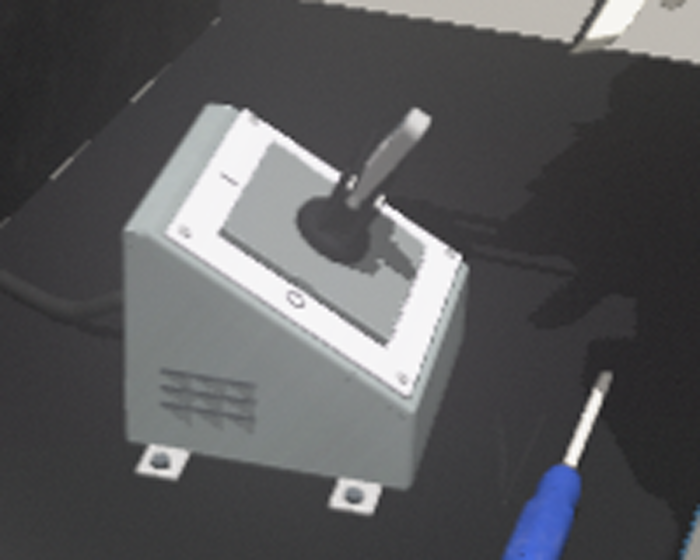

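The hasp tip is at about (420,116), which matches 1.1 rad (predicted (416,118)), and the gripper is clear. Next I push the handle.

```bash
python3 - <<'E'
from h import *
q=toolq(F,np.pi/2,.35)
G=lambda x,h:P(x,-.044,h)
effector.close(20)
manip.move_pose(G(.055,.12),q)
manip.servo_line(G(.055,.028),vel=.15);manip.sleep(.3);st('pre')
f0=F.inv().apply(manip.current_force())[0]
x=.055;hit=0
while x>.0:
    x-=.0015 if not hit else .0008
    manip.servo_line(G(x,.028),vel=.03)
    f=F.inv().apply(manip.current_force())[0]-f0
    if abs(f)>2: hit=1;st(round(x*1e3,1))
    if abs(f)>11: break
manip.sleep(.4);st('hold')
manip.servo_line(G(.05,.028),vel=.06);st('off')
manip.servo_line(G(.05,.15),vel=.15);manip.sleep(.3);st('end')
cv2.imwrite("pics/s3.png",cv2.resize(viewer.get_image("scene")[140:300,280:480,::-1],None,fx=3.5,fy=3.5,interpolation=cv2.INTER_CUBIC))
E
```

```text
pre t 25.03 tcp [ 55.3 -44.6  29. ] F [-0.5  0.7 -0.5] M [-0.4   0.63  0.28] gap 0.7
26.5 t 29.78 tcp [ 27.6 -44.   28. ] F [3.3 0.2 0.2] M [-0.46 -0.11  0.01] gap 0.4
25.7 t 30.03 tcp [ 26.7 -44.1  28. ] F [ 5.2 -1.1  0.3] M [-0.63 -0.4  -0.07] gap 0.6
24.9 t 30.28 tcp [ 25.4 -44.4  28. ] F [ 5.4 -1.   0.1] M [-0.72 -0.45 -0.16] gap 0.2
24.1 t 30.53 tcp [ 24.5 -44.5  28. ] F [ 5.4 -2.  -0.8] M [-0.8  -0.46 -0.15] gap 0.6
23.3 t 30.78 tcp [ 24.1 -44.6  28. ] F [ 6.3 -1.1 -0.4] M [-0.85 -0.64 -0.23] gap 0.5
22.5 t 31.03 tcp [ 23.9 -44.6  28.1] F [ 6.1 -2.5 -0.7] M [-0.84 -0.76 -0.25] gap 0.3
21.7 t 31.28 tcp [ 23.7 -44.6  28. ] F [ 8.1 -1.7 -0.9] M [-0.87 -1.03 -0.32] gap 0.7
20.9 t 31.53 tcp [ 23.6 -44.6  28.1] F [ 9.3 -2.1 -0.8] M [-0.87 -1.25 -0.39] gap 0.3
20.1 t 31.78 tcp [ 23.4 -44.6  28.1] F [ 9.5 -1.9 -1.4] M [-0.9  -1.4  -0.49] gap 0.1
19.3 t 32.03 tcp [ 23.2 -44.7  28.1] F [10.8 -1.7 -1.1] M [-0.9  -1.64 -0.61] gap -0.2
hold t 32.43 tcp [ 23.3 -44.6  28.1] F [11.2 -1.7 -0.6] M [-0.91 -1.66 -0.58] gap 0.3
off t 33.09 tcp [ 49.3 -43.9  27.9] F [-0.1  0.  -0.3] M [-0.43  0.61  0.24] gap 0.5
end t 34.36 tcp [ 49.8 -43.6 149.2] F [0.8 0.4 0.6] M [-0.43  0.61  0.19] gap 0.3
```

View pics/s3.png

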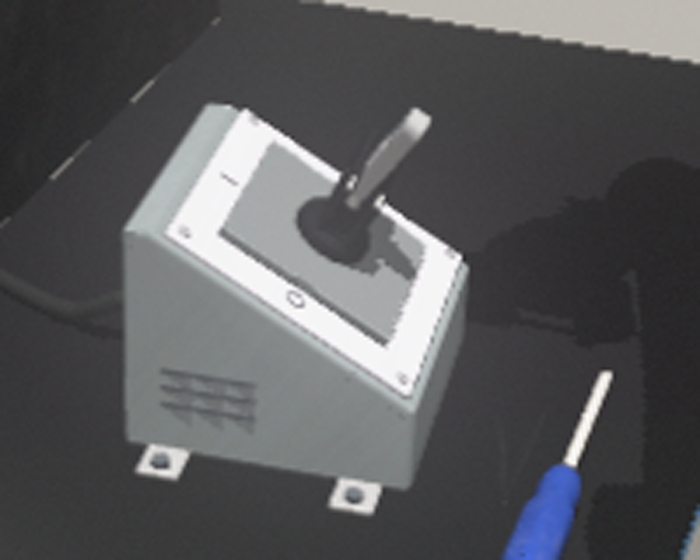

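The push was textbook: about 3 mm of play at 5 N, then a hard stop up to 11 N. The hasp is still out with its tip at (420,116), the handle is at off, and the arm is clear.

```bash
python3 -c "
from bench import manip
print(manip.hand_in())"
```

```text
the job is handed in; nothing more can be done
None
```

The job is handed in at about 34 s: the handle is off, the hasp is fully out, the try-push at 11 N was stopped by the hasp, and the arm is clear; the judge's result was not reported back.

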